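# Shut down the train controller and clamp the goods wagons into their cradle

## Robot

A 6-joint arm with a two-finger parallel gripper is mounted at the origin on the work surface. World frame = base frame: x ahead of the robot, y to its left, z up, the work surface at z = 0. Lengths are in mm, angles in degrees, forces in N, time in s.
With the tool pointing down it reaches from about 350 to 800 mm from the base axis. Payload 7.3 kg.
Tool frame: the origin (TCP) lies midway between the tips of the shut fingers; the grasp point (between the pads) lies 19 mm behind it (ctrl.tcp_to_grasp is the distance from the TCP to the grasp point, in mm); z points along the fingers, y is the line along which they close (so a half turn about z gives the same grasp; the last joint's range is limited). The gripper opens to 85 mm and grips with 20 to 120 N. Pads are 22 mm wide; open, the fingers measure 114 mm over their backs; the gripper's body (76 mm by 85 mm) begins 54 mm behind the grasp point. The pads swing forward as they close: fully open they stand 13 mm farther back than shut.
Start: joints at [62.395, 19.595, 87.324, -0, 73.075, -8.365], TCP at [172.986, 495.702, 231.322] pointing down, gripper open.
Joint ranges: [-145.02, 145.02], [-44.19, 115.74], [2.07, 154.8], [-57.11, 237.11], [16.16, 152.29], [-177.93, 177.93]. Speed limits (degrees/s): [147.25, 147.25, 180, 180, 180, 180].

## Interface

Orientations are given as a 3x3 rotation matrix whose columns are the frame's x, y, z axes.
In Python, from plant import ctrl gives the robot as it stands. The module is installed in compiled form; this text tells all that it offers.
- The arm moves only by the tool apply_moves, never from a script. Its argument "moves" is a list that holds one entry, the list of rows, each a list of 6 numbers: the shift along the tool's x, y, z in units of 0.3 m (1.0 is 0.3 m), then the turn, a rotation vector about the tool's x, y, z in units of pi rad (1.0 is pi rad). In form: [[[dx, dy, dz, ax, ay, az], ...]]. A call has 1 to 20 rows; each row is the pose to reach, as a shift and turn from the pose commanded when the call began, along the tool's axes at that moment, turning the shorter way round; what a row does not reach only later rows make up. A row lasts 1/8 s, in which the tool goes at most 62.5 mm and 10.7 degrees, less where a joint would pass 70% of its speed; a pose out of reach is approached as far as the arm can. A call with a number of a shift or a turn outside -1 to 1 is refused whole. A call with a gripper value outside its range is refused whole. "fingers" is the opening, from 0 (shut) to 1 (fully open), set as the call begins (left out, the last holds). The fingers move at their own pace and stop on an object; the grip force is fixed at half the most. Time passes only in rows, so rows that repeat a pose let the fingers close. It gives the time, the measured TCP pose, the force, the opening and the grip force at its end, in the units of the state.
- ctrl.get_state(): the state, without advancing time (a new reading comes with each control period).
- ctrl.get_image(name): name is "scene" or "side" or "wrist"; returns a dict with "pixels" (400x640x3 uint8, blue, green, red), "depth" (400x640 float32, mm along the optical axis (not along the pixel's ray), 0 where there is no reading), "K" (3x3 intrinsics, pixels), "k1" (the pictures are not rectified: a ray, as slopes to the right and down, at radius r is drawn at 1 + k1 r^2 times it, then the intrinsics apply), "T" (4x4, takes a point from camera to world coordinates); the wrist camera has in their place "mount" (4x4, takes a point from camera to tool coordinates, whose origin is the TCP and whose axes are the flange's). Camera axes: x right, y down, z forward; pixel columns grow to the right and rows downward; lengths in mm; the calibration is good to about 2 mm. A picture is of the moment at which its call begins: read the wrist's pose just before it.
- ctrl.job_done(): hands the job in; it is judged then, once.
The state is a dict: "time_s": time; "q": joint angles; "joint_vel": joint speeds; "effort": joint torques, N m; "eef_pos": TCP position; "eef_rot": TCP orientation; "force": force on the tool from outside, world axes, zero at the start; "ft_torque": the same for the moment, N m; "opening": opening from 0.0 (shut) to 1.0 (fully open); "gripper_force": force on a finger pad.
Only numpy, scipy, OpenCV 4.12 (cv2) and the standard library are available. Lean on these libraries where they do the work, as an engineer would, in place of code of your own. Each camera call takes 0.05 s, during which the arm holds its last target. There are 200 camera calls.

## Task

Shut the goods yard down so that the leaf can be folded away: before lifting any wagon or touching the clamp, turn both speed knobs on the train controller fully anticlockwise to their off stops. Then swing the clamp lever of the wooden stock cradle open past upright, put every wagon from the yard flat on its wheels in a lane of its own, and swing the lever fully down again over them. Leave the fire engine, bus, hedge, pylon and wooden figures where they stand.

Things in the scene. Friction and masses are not known exactly. Their poses are not given: they have to be found in the camera images.
- controller: Twin train controller, a grey case 120 (x) x 210 (y) x 48 mm high fixed to the table; origin under its centre, its front (-x) side towards the robot, y to its left. Two black knobs on top: 12 mm behind the middle, 52 mm to the left and right.
- knob_left (a joint): Turn (rad) of the left (+y) speed knob of the controller, on a vertical axis: 0 at its off stop, where the pointer is at the near left mark, and growing clockwise seen from above up to 4.7 at full speed. So turning it off is anticlockwise. It stays where it is left; turns with about 0.03 N m.
- knob_right (a joint): Turn (rad) of the right (-y) speed knob of the controller, on a vertical axis: 0 at its off stop, where the pointer is at the near left mark, and growing clockwise seen from above up to 4.7 at full speed. So turning it off is anticlockwise. It stays where it is left; turns with about 0.03 N m.
- knob_left_grip (a point): On the axis of that knob, 7 mm below the top of its finger bar and about 85 mm over the table; turns with the knob, its x axis along the bar. The bar is 14 mm thick, 42 mm long and 32 mm tall overall, on a round skirt 44 mm in diameter whose top is 23 mm below this point. The knobs are 104 mm apart on the flat top of the case.
- knob_right_grip (a point): On the axis of that knob, 7 mm below the top of its finger bar and about 85 mm over the table; turns with the knob, its x axis along the bar. The bar is 14 mm thick, 42 mm long and 32 mm tall overall, on a round skirt 44 mm in diameter whose top is 23 mm below this point. The knobs are 104 mm apart on the flat top of the case.
- cradle: Stock cradle, a grooved plywood block 112 (x) x 258 (y) mm fixed to the table, with four lanes side by side for one wagon each; origin under its centre. A lane runs along x, 92 mm long, 40 mm wide, floor 8 mm over the table; the 24 mm wide ridges between lanes, the edges and the ends rise to 20 mm over the table. A stowed wagon lies along the lane, either way round.
- lane0 (a point): Centre of the floor of lane 0 of the cradle, 64 mm from the next; lane 0 is outermost at -y, lane 3 outermost at +y.
- lane1 (a point): Centre of the floor of lane 1 of the cradle, 64 mm from the next; lane 0 is outermost at -y, lane 3 outermost at +y.
- lane2 (a point): Centre of the floor of lane 2 of the cradle, 64 mm from the next; lane 0 is outermost at -y, lane 3 outermost at +y.
- lane3 (a point): Centre of the floor of lane 3 of the cradle, 64 mm from the next; lane 0 is outermost at -y, lane 3 outermost at +y.
- clamp (a joint): Angle (rad) of the cradle's clamp lever: 0 fully shut (level over the lanes), 1.57 upright, 1.85 fully open, leaning away from the robot. Its stiff hinge (0.09 N m) stays where left. Shut, the pad of its 210 mm cross-bar, 60 mm from the hinge, is 54 mm over the table, 4 mm above the tallest stowed wagon; a wagon not down in its lane keeps it from shutting.
- clamp_grip (a point): Centre of the black barrel handle at the end of the clamp lever, 140 mm from the hinge: a cylinder 24 mm in diameter, 26 mm long, axis along the cradle's y: grip it from above across its flat ends; it turns between the fingers as the lever swings. At lever angle a it is 140 mm * cos(a) nearer the robot (cradle -x) than the hinge and 140 mm * sin(a) above it.
- clamp_hinge (a point): Middle of the clamp lever's hinge axis, which runs along the cradle's y, 60 mm behind the cradle's centre (+x) and 60 mm over the table; fixed.
- yard: Goods yard, a flat cork plate 300 (x) x 196 (y) x 3 mm fixed to the table with two inset tracks along x, 52 mm to either side of its middle, ending in 26 mm high buffer stops 140 mm from its centre (+x end); origin under its centre. The wagons stand on the tracks.
- van: Goods van, a plain closed box with a flat roof, 80 x 32 x 42 mm high, 31 mm wide at the sides, about 75 g. Stands on braked wheels that do not roll; origin under its middle at wheel bottom, x along its length, z up. Grip it across its width 25 to 34 mm above the wheel bottoms. May be absent (None).
- open_wagon: Open-topped wagon with thin side walls, 80 x 32 x 39 mm high, about 75 g. Stands on braked wheels that do not roll; origin under its middle at wheel bottom, x along its length, z up. Grip it across its width 25 to 34 mm above the wheel bottoms. May be absent (None).
- container_wagon: Flat wagon with a container box fixed on it: deck 80 x 30 mm, container 62 long x 30 wide, 40 mm high in all, about 75 g. Stands on braked wheels that do not roll; origin under its middle at wheel bottom, x along its length, z up. Grip it across its width 25 to 34 mm above the wheel bottoms. May be absent (None).
- brake_van: Brake van: a cabin 50 mm long and 31 mm wide between two open platforms under an 80 x 32 mm roof, 42 mm high, about 75 g. Stands on braked wheels that do not roll; origin under its middle at wheel bottom, x along its length, z up. Grip it across its width 25 to 34 mm above the wheel bottoms. May be absent (None).
- fire_engine: Red toy fire engine 104 x 34 x 44 mm, stands loose; not to be moved.
- bus: Silver toy bus 115 x 34 x 41 mm, stands loose near the robot; not to be moved.
- hedge: Green silicone hedge 30 x 130 x 40 mm, loose; not to be moved.
- pylon: Stainless steel bridge pylon, foot 50 x 90 mm, 142 mm tall, loose; not to be moved.
- figure_a: Wooden figure 20 mm across and 42 mm tall, loose; not to be moved.
- figure_b: Wooden figure 20 mm across and 42 mm tall, loose; not to be moved.
Not all that is in view belongs to the job. What is shaped like the controller but pink is not meant.

How it is judged:
By the outcome, as a careful person would: the job done as asked, in the order asked, and still so for the second after the job is handed in, with the robot touching nothing.
Of van, open_wagon, container_wagon, brake_van only 2 to 4 are there at a start; the rules pass over those that are not, and their reading is None.
At some moment in a run one of van, open_wagon, container_wagon, brake_van may be knocked a few centimetres aside while the robot is not near it.
It also fails if it takes over 210 s, if anything falls off the work surface, if the arm or the gripper's body presses on something with over 40 N, if the wrist force passes 120 N, or if a joint passes its speed limit or range.

## Working session

There is one attempt and no reset: what is moved stays moved. The work goes in short steps, Python scripts to look and compute and a tool call to move; the robot and the scene stay as the last step left them, time stands still between calls to the robot, and variables do not carry over. Pictures are saved under pics/ and viewed, at most 14 in all, crops included, and the job is handed in when it is done.

Besides the shell and the picture viewer there is one more tool, called as name(argument=value, ...) on one line, values as JSON. apply_moves: Moves the arm, as the interface text tells. Its arguments: {"type":"object","properties":{"moves":{"type":"array","items":{"type":"array","items":{"type":"array","items":{"type":"number","minimum":-1,"maximum":1}}}},"fingers":{"type":"number"}},"required":["moves"]}

```bash
mkdir -p pics
cat > h.py <<'E'
import numpy as np, cv2
from plant import ctrl
def grab(n):
    s=ctrl.get_state(); im=ctrl.get_image(n)
    if 'T' in im: T=np.array(im['T'])
    else:
        E=np.eye(4);E[:3,:3]=s['eef_rot'];E[:3,3]=s['eef_pos'];T=E@np.array(im['mount'])
    return dict(p=np.array(im['pixels']),d=np.array(im['depth']),K=np.array(im['K']),k1=im['k1'],T=T)
def slopes(c,u,v):
    K=c['K'];x=(np.asarray(u,float)-K[0,2])/K[0,0];y=(np.asarray(v,float)-K[1,2])/K[1,1]
    a,b=x.copy(),y.copy()
    for _ in range(8):
        f=1+c['k1']*(a*a+b*b);a,b=x/f,y/f
    return a,b
def plane(c,u,v,z):
    a,b=slopes(c,u,v);r=np.stack([a,b,np.ones_like(a)],-1)@c['T'][:3,:3].T;o=c['T'][:3,3]
    return o+r*((z-o[2])/r[...,2])[...,None]
def cloud(c):
    v,u=np.mgrid[0:400,0:640];a,b=slopes(c,u,v)
    P=np.stack([a*c['d'],b*c['d'],c['d']],-1)@c['T'][:3,:3].T+c['T'][:3,3]
    P[c['d']<=0]=np.nan
    return P
def proj(c,P):
    q=(np.asarray(P,float)-c['T'][:3,3])@c['T'][:3,:3];x=q[...,0]/q[...,2];y=q[...,1]/q[...,2]
    f=1+c['k1']*(x*x+y*y);return np.stack([c['K'][0,0]*x*f+c['K'][0,2],c['K'][1,1]*y*f+c['K'][1,2]],-1)
E
python3 - <<'E'
from h import *
for n in ['scene','side','wrist']:
    c=grab(n);cv2.imwrite(f'pics/{n}0.png',c['p']);print(n,c['T'].round(2).tolist(),c['K'].tolist(),c['k1'])
    np.savez(f'{n}0.npz',**c)
print(ctrl.get_state(),ctrl.tcp_to_grasp)
E
```

```text
scene [[-0.67, 0.44, -0.6, 1116.63], [0.75, 0.39, -0.54, 517.62], [-0.01, -0.81, -0.59, 641.84], [0.0, 0.0, 0.0, 1.0]] [[394.72525409557124, 0.0, 322.5143907512068], [0.0, 394.72525409557124, 196.18869992302925], [0.0, 0.0, 1.0]] -0.08728496538183372
side [[-1.0, -0.05, 0.05, 463.56], [-0.07, 0.61, -0.79, 929.11], [0.01, -0.79, -0.61, 786.69], [0.0, 0.0, 0.0, 1.0]] [[426.8012048707599, 0.0, 317.5433713275864], [0.0, 426.8012048707599, 198.66684294692107], [0.0, 0.0, 1.0]] 0.03328137955651218
wrist [[0.33, 0.91, 0.24, 110.34], [0.94, -0.32, -0.09, 516.48], [-0.0, 0.26, -0.97, 374.07], [0.0, 0.0, 0.0, 1.0]] [[342.8359670266173, 0.0, 319.475055503216], [0.0, 342.8359670266173, 194.6931932484099], [0.0, 0.0, 1.0]] -0.000963681814039887
{'time_s': 0.15, 'q': array([ 6.23923143e+01,  1.96281516e+01,  8.73625906e+01, -1.75173561e-04,
        7.30751327e+01, -8.36583950e+00]), 'joint_vel': array([-0.05102361, -0.14149939, -0.15006993,  0.10218862,  0.08072477,
       -0.03515321]), 'effort': array([ 1.37069928e-03, -4.33907819e+01, -2.46147269e+01, -1.19728666e-04,
        5.83564339e-03, -2.97564077e-05]), 'eef_pos': array([172.86873138, 495.42046182, 230.79019076]), 'eef_rot': array([[-9.44136180e-01,  3.29555144e-01, -5.30212176e-04],
       [ 3.29555529e-01,  9.44135643e-01, -1.02018278e-03],
       [ 1.64385732e-04, -1.13792582e-03, -9.99999339e-01]]), 'force': array([ 0.97973719, -0.39858439,  0.13805034]), 'ft_torque': array([ 0.01264927, -0.00202013,  0.01786909]), 'gripper_force': 0.0, 'opening': 1.0014455402443883} 18.700000000000003
```

View pics/scene0.png

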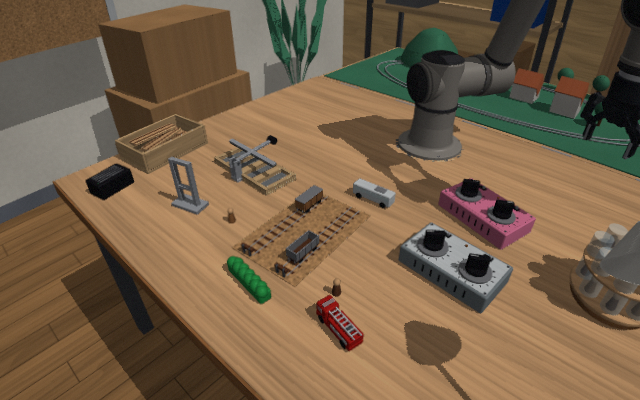

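View pics/side0.png

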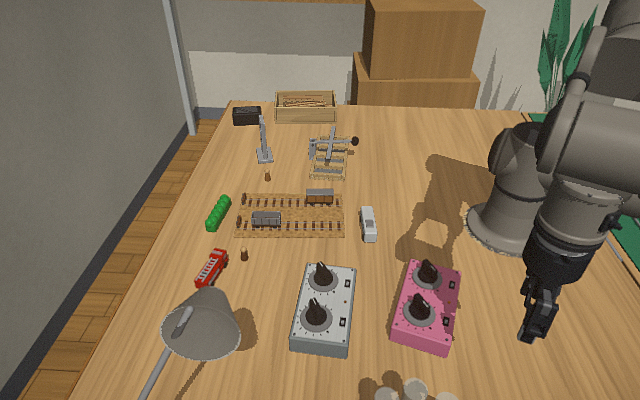

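The scene view shows the grey controller at (455,263) and a pink decoy at (487,210). Two wagons stand on the yard, one brown at (309,198) and one grey at (303,247). The cradle is at (255,165) with its lever down and its handle at (272,140). The grey case is the one meant, since pink is excluded. Next I'll measure.

Run:
```python
from h import *
for n in ['scene','side']:
    c=dict(np.load(n+'0.npz'));P=cloud(c)
    def box(u0,v0,u1,v1,z0,z1,name):
        Q=P[v0:v1,u0:u1];m=(Q[...,2]>z0)&(Q[...,2]<z1)
        A=Q[m].astype(np.float32)
        if len(A)<5: print(n,name,len(A));return
        r=cv2.minAreaRect(A[:,:2].copy()); print(n,name,len(A),'c',np.round(r[0],1),'sz',np.round(r[1],1),'ang',round(r[2],1),'z',np.percentile(A[:,2],[5,50,95]).round(1), 'med',np.median(A,0).round(1))
    if n=='scene':
        box(398,224,512,306,38,52,'case');box(415,226,448,254,72,100,'knobA');box(460,250,495,280,72,100,'knobB')
        box(292,184,326,214,30,60,'brown');box(285,231,322,265,30,60,'grey');box(262,132,280,148,30,90,'handle');box(350,178,398,208,25,50,'bus');box(240,195,366,282,1,6,'yard')
        box(213,133,297,192,12,25,'cradle')
        box(170,155,208,212,100,160,'pylon');box(225,255,272,302,25,50,'hedge')
    else:
        box(290,262,357,358,38,52,'case');box(310,260,342,290,72,100,'knobA');box(302,295,336,326,72,100,'knobB')
        box(303,186,337,208,30,60,'brown');box(248,208,284,230,30,60,'grey');box(348,134,362,147,30,90,'handle');box(358,203,380,245,25,50,'bus');box(232,192,346,238,1,6,'yard');box(305,130,350,182,12,25,'cradle')
        box(255,112,275,165,100,160,'pylon')
    s=c['p']
a=dict(np.load('scene0.npz'))['p'];b=dict(np.load('side0.npz'))['p']
f=lambda i,x0,y0,x1,y1:cv2.resize(i[y0:y1,x0:x1],(400,300),interpolation=cv2.INTER_CUBIC)
cv2.imwrite('pics/crops.png',np.vstack([np.hstack([f(a,395,220,515,310),f(b,285,258,365,358)]),np.hstack([f(a,230,180,370,285),f(a,210,125,300,193)])]))
```

```text
scene case 2978 c [423.9 334.7] sz [211.  249.2] ang 85.0 z [40.9 47.5 50.1] med [502.4 343.2  47.5]
scene knobA 224 c [494.5 276.3] sz [17.1 42.7] ang 35.8 z [73.9 87.4 93.2] med [497.7 277.3  87.4]
scene knobB 245 c [503.5 380.9] sz [16.1 42.2] ang 27.1 z [73.8 86.9 91.8] med [506.6 381.1  86.9]
scene brown 330 c [524.4 -64.4] sz [81.9 34.3] ang 4.8 z [32.  43.1 45.6] med [531.6 -59.2  43.1]
scene grey 275 c [665.5  48.3] sz [80.9 33.8] ang 3.6 z [31.  37.5 41.5] med [668.   48.9  37.5]
scene handle 99 c [ 443.2 -307.4] sz [46.5 28.4] ang 16.1 z [67.1 76.  85.7] med [ 435.3 -309.6   76. ]
scene bus 479 c [385.6  42.1] sz [ 38.9 116.3] ang 4.8 z [26.8 38.6 42.2] med [393.6  47.9  38.6]
scene yard 4361 c [617.  -11.3] sz [315.9 336. ] ang 42.4 z [1.1 2.2 4.3] med [633.5   1.4   2.2]
scene cradle 915 c [ 518.7 -315.3] sz [123.  272.4] ang 4.9 z [12.7 18.2 20.9] med [ 519.6 -260.9   18.2]
scene pylon 270 c [ 733.1 -311. ] sz [16.6 67.7] ang 15.4 z [103.  129.9 142.6] med [ 732.7 -306.   129.9]
scene hedge 693 c [804.3  24.2] sz [131.7  30.5] ang 82.9 z [27.  36.4 39.9] med [809.   31.5
[... 304 characters left out ...]
side brown 288 c [522.9 -63.6] sz [79.1 39.4] ang 5.1 z [32.  44.2 47.5] med [524.1 -54.6  44.2]
side grey 233 c [662.8  50.1] sz [77.4 38.9] ang 2.5 z [30.8 37.7 43.4] med [661.5  49.9  37.7]
side handle 73 c [ 429.5 -311.1] sz [28.1 33.2] ang 89.3 z [67.  78.6 86.7] med [ 426.4 -305.3   78.6]
side bus 423 c [383.7  44.6] sz [ 35.5 117.5] ang 5.0 z [29.6 40.7 45. ] med [384.6  56.3  40.7]
side yard 3560 c [611.8  -8.7] sz [344.2 206.1] ang 4.7 z [1.4 3.4 5.4] med [597.3   2.5   3.4]
side cradle 850 c [ 511.3 -315.8] sz [268.9 127.6] ang 87.9 z [13.1 19.5 22.6] med [ 500.4 -285.9   19.5]
side pylon 100 c [ 729.9 -306.6] sz [13.3 71.5] ang 17.0 z [102.2 132.1 143.2] med [ 725.6 -282.8  132.1]
```

View pics/crops.png

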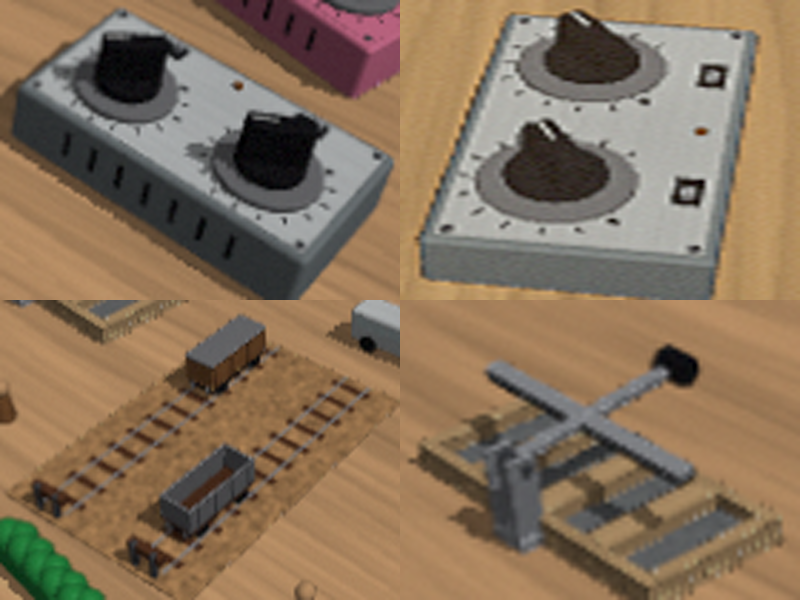

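The crops confirm the grey controller, with the left (+y) knob at (502,381) and the right one at (493,278). Both pointers are turned far from off, towards +x and -y. The wagons are the closed van (brown) and the open wagon (grey). I'll check the lamp and other obstacles, then plan the moves.

```bash
cat >> h.py <<'E'
from scipy.spatial.transform import Rotation as Ro
def R(psi):
    c,s=np.cos(np.radians(psi)),np.sin(np.radians(psi));return np.array([[-s,c,0],[c,s,0],[0,0,-1.]])
def row(p,psi,s=None):
    s=s or ctrl.get_state();E=np.array(s['eef_rot']);d=E.T@(np.array(p)-s['eef_pos'])
    r=Ro.from_matrix(E.T@R(psi)).as_rotvec()
    print('row',np.r_[d/300,r/np.pi].round(4).tolist(),'dist',np.linalg.norm(d).round(1),'deg',np.degrees(np.linalg.norm(r)).round(1))
    return
def st():
    s=ctrl.get_state();print('t',round(s['time_s'],2),'q',s['q'].round(1),'p',s['eef_pos'].round(1),'psi',np.degrees(np.arctan2(s['eef_rot'][1][1],s['eef_rot'][0][1])).round(1),'F',s['force'].round(1),'T',s['ft_torque'].round(2),'op',round(s['opening'],3),'gf',round(s['gripper_force'],1))
E
python3 - <<'E'
from h import *
for n,rs in [('side',[(165,290,240,352),(370,378,450,398),(155,355,175,390)]),('scene',[(575,220,636,318)])]:
    P=cloud(dict(np.load(n+'0.npz')))
    for u0,v0,u1,v1 in rs:
        print(n,np.nanpercentile(P[v0:v1,u0:u1].reshape(-1,3),[2,50,98],axis=0).round(0).tolist())
row([400,420,260],-20)
E
```

```text
side [[591.0, 290.0, -2.0], [637.0, 601.0, 322.0], [843.0, 643.0, 356.0]]
side [[240.0, 465.0, -3.0], [333.0, 498.0, 2.0], [388.0, 580.0, 135.0]]
side [[666.0, 458.0, -3.0], [779.0, 510.0, 0.0], [816.0, 656.0, 309.0]]
scene [[36.0, 519.0, -3.0], [395.0, 578.0, 79.0], [671.0, 660.0, 324.0]]
row [-0.7976, 0.012, -0.0975, -0.0003, 0.0002, 0.5042] dist 241.1 deg 90.8
```

apply_moves(moves=[[[-0.8,0.012,-0.1,0,0,0.5],[-0.8,0.012,-0.1,0,0,0.5],[-0.8,0.012,-0.1,0,0,0.5],[-0.8,0.012,-0.1,0,0,0.5],[-0.8,0.012,-0.1,0,0,0.5],[-0.8,0.012,-0.1,0,0,0.5],[-0.8,0.012,-0.1,0,0,0.5],[-0.8,0.012,-0.1,0,0,0.5],[-0.8,0.012,-0.1,0,0,0.5],[-0.8,0.012,-0.1,0,0,0.5]]])

```text
time_s: 1.4
eef_pos: [400.6, 419.9, 261.0]
eef_rot: [[0.329, 0.944, -0.001], [0.944, -0.329, -0.0], [-0.001, -0.0, -1.0]]
force: [0.2, 0.4, -0.5]
opening: 0.998
gripper_force: 0.0
```

Run:
```python
from h import *
st();row([450,330,260],-142)
```

```text
t 1.4 q [38.8 24.4 75.2  0.  80.4 58. ] p [400.6 419.9 261. ] psi -19.2 F [ 0.2  0.4 -0.5] T [ 0.01  0.02 -0.02] op 0.998 gf 0.0
row [-0.229, 0.254, 0.0033, 0.0001, 0.0002, 0.6822] dist 102.6 deg 122.8
```

apply_moves(moves=[[[-0.229,0.254,0,0,0,0.682],[-0.229,0.254,0,0,0,0.682],[-0.229,0.254,0,0,0,0.682],[-0.229,0.254,0,0,0,0.682],[-0.229,0.254,0,0,0,0.682],[-0.229,0.254,0,0,0,0.682],[-0.229,0.254,0,0,0,0.682],[-0.229,0.254,0,0,0,0.682],[-0.229,0.254,0,0,0,0.682],[-0.229,0.254,0,0,0,0.682],[-0.229,0.254,0,0,0,0.682],[-0.229,0.254,0,0,0,0.682],[-0.229,0.254,0,0,0,0.682]]])

```text
time_s: 3.02
eef_pos: [450.0, 330.0, 261.2]
eef_rot: [[0.617, -0.787, -0.0], [-0.787, -0.617, -0.0], [-0.0, 0.0, -1.0]]
force: [-0.2, 0.4, -0.3]
opening: 0.999
gripper_force: 0.0
```

Run:
```python
from h import *
st();c=grab('wrist');cv2.imwrite('pics/w1.png',c['p']);np.savez('w1.npz',**c);P=cloud(c)
for nm,x,y in [('A',493.5,278),('B',502,381)]:
    m=(np.hypot(P[...,0]-x,P[...,1]-y)<30)&(P[...,2]>74)&(P[...,2]<100)
    r=cv2.minAreaRect(P[m][:,:2].astype(np.float32));print(nm,m.sum(),r,np.percentile(P[m][:,2],[5,50,95]).round(1),P[m].mean(0).round(1))
m=(P[...,2]>42)&(P[...,2]<53)&(P[...,0]>400)&(np.hypot(P[...,0]-485,P[...,1]-331)<135);print(cv2.minAreaRect(P[m][:,:2].astype(np.float32)))
```

```text
t 3.02 q [ 28.4  21.9  79.    0.   79.1 170.3] p [450.  330.  261.2] psi -141.9 F [-0.2  0.4 -0.3] T [-0.03 -0.03 -0.02] op 0.999 gf 0.0
A 767 ((492.1940002441406, 276.8299865722656), (14.022278785705566, 41.29348373413086), 35.556419372558594) [90.7 92.9 94.4] [492.4 276.6  92.7]
B 781 ((500.5421142578125, 380.2765808105469), (14.188175201416016, 42.16400146484375), 27.878620147705078) [78.2 92.8 94.3] [500.6 377.9  90.9]
((484.41839599609375, 329.2355041503906), (209.32521057128906, 120.24220275878906), 85.30883026123047)
```

View pics/w1.png

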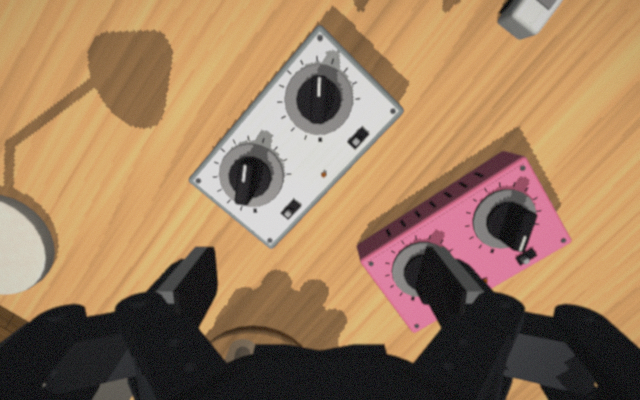

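The wrist view shows the grey controller's knobs at (319,98) and (247,175), with their pointers up. The three views agree: knob right at (492,277) and knob left at (500.5,380).

Run:
```python
from h import *
row([492.3,276.8,150],-144.3);row([492.3,276.8,67],-144.3)
```

```text
row [0.2267, -0.0012, 0.3706, 0.0, 0.0, 0.0137] dist 130.3 deg 2.5
row [0.2267, -0.0013, 0.6473, 0.0, 0.0, 0.0137] dist 205.8 deg 2.5
```

apply_moves(moves=[[[0.2267,-0.0012,0,0,0,0.0137],[0.2267,-0.0012,0.2,0,0,0.0137],[0.2267,-0.0012,0.35,0,0,0.0137],[0.2267,-0.0012,0.5,0,0,0.0137],[0.2267,-0.0012,0.6,0,0,0.0137],[0.2267,-0.0012,0.647,0,0,0.0137],[0.2267,-0.0012,0.647,0,0,0.0137],[0.2267,-0.0012,0.647,0,0,0.0137]]])

```text
time_s: 4.08
eef_pos: [493.1, 277.1, 68.6]
eef_rot: [[0.582, -0.813, 0.002], [-0.813, -0.582, 0.001], [0.001, -0.002, -1.0]]
force: [1.2, -0.2, 0.5]
opening: 0.999
gripper_force: 0.0
```

apply_moves(moves=[[[0,0,0,0,0,0],[0,0,0,0,0,0],[0,0,0,0,0,0],[0,0,0,0,0,0],[0,0,0,0,0,0],[0,0,0,0,0,0],[0,0,0,0,0,0],[0,0,0,0,0,0]]], fingers=0)

```text
time_s: 5.08
eef_pos: [492.8, 277.1, 67.6]
eef_rot: [[0.581, -0.814, 0.002], [-0.814, -0.581, 0.001], [0.0, -0.002, -1.0]]
force: [3.2, 3.6, 3.6]
opening: 0.15
gripper_force: 61.1
```

Run:
```python
from h import *
st()
```

```text
t 5.08 q [ 21.6  33.8  92.6   0.   53.5 166. ] p [492.8 277.1  67.6] psi -144.5 F [3.2 3.6 3.6] T [ 0.6  -0.41 -0.01] op 0.15 gf 61.1
```

apply_moves(moves=[[[0,0,0,0,0,-0.05],[0,0,0,0,0,-0.1],[0,0,0,0,0,-0.15],[0,0,0,0,0,-0.2],[0,0,0,0,0,-0.25],[0,0,0,0,0,-0.3],[0,0,0,0,0,-0.35],[0,0,0,0,0,-0.4],[0,0,0,0,0,-0.45],[0,0,0,0,0,-0.5],[0,0,0,0,0,-0.55],[0,0,0,0,0,-0.6],[0,0,0,0,0,-0.65],[0,0,0,0,0,-0.7],[0,0,0,0,0,-0.75],[0,0,0,0,0,-0.8],[0,0,0,0,0,-0.85],[0,0,0,0,0,-0.9],[0,0,0,0,0,-0.9]]])

```text
time_s: 7.45
eef_pos: [492.9, 277.3, 67.6]
eef_rot: [[-0.303, 0.953, 0.002], [0.953, 0.303, 0.001], [0.001, 0.002, -1.0]]
force: [3.5, 4.1, 3.4]
opening: 0.156
gripper_force: 61.0
```

Run:
```python
from h import *
st()
```

```text
t 7.45 q [21.6 33.8 92.6  0.  53.5  3.9] p [492.9 277.3  67.6] psi 17.6 F [3.5 4.1 3.4] T [ 0.82 -0.61  0.02] op 0.156 gf 61.0
```

apply_moves(moves=[[[0,0,0,0,0,-0.04],[0,0,0,0,0,-0.08],[0,0,0,0,0,-0.1],[0,0,0,0,0,-0.115],[0,0,0,0,0,-0.125],[0,0,0,0,0,-0.135],[0,0,0,0,0,-0.14],[0,0,0,0,0,-0.14]]])

```text
time_s: 8.45
eef_pos: [492.8, 277.4, 67.7]
eef_rot: [[-0.676, 0.737, 0.001], [0.737, 0.676, 0.002], [0.001, 0.002, -1.0]]
force: [3.2, 4.8, 3.4]
opening: 0.151
gripper_force: 67.6
```

Run:
```python
from h import *
st()
```

```text
t 8.45 q [ 21.6  33.8  92.6   0.1  53.5 -21.1] p [492.8 277.4  67.7] psi 42.5 F [3.2 4.8 3.4] T [ 0.88 -0.4  -1.4 ] op 0.151 gf 67.6
```

apply_moves(moves=[[[0,0,0,0,0,0],[0,0,0,0,0,0],[0,0,0,0,0,0],[0,0,0,0,0,0],[0,0,0,0,0,0],[0,0,-0.1,0,0,0],[0,0,-0.3,0,0,0],[0,0,-0.3,0,0,0]]], fingers=0.8)

```text
time_s: 9.45
eef_pos: [494.8, 277.7, 162.0]
eef_rot: [[-0.679, 0.734, 0.009], [0.734, 0.679, 0.004], [-0.004, 0.009, -1.0]]
force: [-0.2, 0.5, -0.5]
opening: 0.799
gripper_force: 0.0
```

Run:
```python
from h import *
st();row([500.6,380.2,150],27.9);row([500.6,380.2,67],27.9)
```

```text
t 9.45 q [ 21.6  27.2  86.9  -0.   65.3 -21.2] p [494.8 277.7 162. ] psi 42.7 F [-0.2  0.5 -0.5] T [-0.   -0.04  0.04] op 0.799 gf 0.0
row [0.2379, 0.2456, 0.0415, 0.003, 0.0008, 0.0825] dist 103.3 deg 14.9
row [0.2388, 0.2431, 0.3182, 0.003, 0.0008, 0.0825] dist 139.9 deg 14.9
```

apply_moves(moves=[[[0.234,0.252,0,0,0,0.083],[0.234,0.252,0,0,0,0.083],[0.234,0.252,0,0,0,0.083],[0.234,0.252,0.1,0,0,0.083],[0.234,0.252,0.1,0,0,0.083],[0.234,0.252,0.1,0,0,0.083]]])

```text
time_s: 10.2
eef_pos: [500.4, 379.0, 127.7]
eef_rot: [[-0.466, 0.885, 0.0], [0.885, 0.466, -0.0], [-0.0, 0.0, -1.0]]
force: [0.4, 0.2, 0.8]
opening: 0.796
gripper_force: 0.0
```

Run:
```python
from h import *
st();row([500.6,380.2,67],27.9)
```

```text
t 10.2 q [30.1 35.4 78.1 -0.  66.5  2.4] p [500.4 379.  127.7] psi 27.8 F [0.4 0.2 0.8] T [-0.    0.    0.03] op 0.796 gf 0.0
row [0.0034, 0.0023, 0.2025, 0.0001, 0.0, -0.0007] dist 60.8 deg 0.1
```

apply_moves(moves=[[[0.0034,0.0023,0.1,0,0,0],[0.0034,0.0023,0.17,0,0,0],[0.0034,0.0023,0.2,0,0,0],[0.0034,0.0023,0.2,0,0,0],[0.0034,0.0023,0.2,0,0,0]]])

```text
time_s: 10.82
eef_pos: [501.0, 381.1, 68.5]
eef_rot: [[-0.466, 0.885, 0.002], [0.885, 0.466, 0.001], [0.0, 0.002, -1.0]]
force: [1.4, 0.1, 0.2]
opening: 0.799
gripper_force: 0.0
```

apply_moves(moves=[[[0,0,0,0,0,0],[0,0,0,0,0,0],[0,0,0,0,0,0],[0,0,0,0,0,0],[0,0,0,0,0,0],[0,0,0,0,0,0],[0,0,0,0,0,0],[0,0,0,0,0,0]]], fingers=0)

```text
time_s: 11.82
eef_pos: [501.0, 381.2, 67.8]
eef_rot: [[-0.466, 0.885, 0.002], [0.885, 0.466, 0.001], [0.0, 0.002, -1.0]]
force: [5.1, 3.3, 2.8]
opening: 0.153
gripper_force: 60.7
```

apply_moves(moves=[[[0,0,0,0,0,-0.05],[0,0,0,0,0,-0.1],[0,0,0,0,0,-0.15],[0,0,0,0,0,-0.2],[0,0,0,0,0,-0.25],[0,0,0,0,0,-0.3],[0,0,0,0,0,-0.35],[0,0,0,0,0,-0.4],[0,0,0,0,0,-0.45],[0,0,0,0,0,-0.5],[0,0,0,0,0,-0.55],[0,0,0,0,0,-0.6],[0,0,0,0,0,-0.65],[0,0,0,0,0,-0.7],[0,0,0,0,0,-0.75],[0,0,0,0,0,-0.8],[0,0,0,0,0,-0.85],[0,0,0,0,0,-0.9],[0,0,0,0,0,-0.9]]])

```text
time_s: 14.2
eef_pos: [501.4, 380.6, 67.7]
eef_rot: [[0.172, -0.985, 0.002], [-0.985, -0.172, 0.0], [0.0, -0.002, -1.0]]
force: [5.7, 0.2, 2.4]
opening: 0.148
gripper_force: 60.7
```

Run:
```python
from h import *
st()
```

```text
t 14.2 q [ 3.030e+01  3.940e+01  8.120e+01 -1.000e-01  5.930e+01 -1.596e+02] p [501.4 380.6  67.7] psi -170.1 F [5.7 0.2 2.4] T [ 0.05 -1.01 -0.03] op 0.148 gf 60.7
```

apply_moves(moves=[[[0,0,0,0,0,0],[0,0,0,0,0,0],[0,0,0,0,0,0],[0,0,0,0,0,0],[0,0,0,0,0,0],[0,0,-0.1,0,0,0],[0,0,-0.1,0,0,0.6],[0,0,-0.1,0,0,0.6],[0,0,-0.1,0,0,0.6],[0,0,-0.1,0,0,0.6],[0,0,-0.1,0,0,0.6],[0,0,-0.1,0,0,0.6],[0,0,-0.1,0,0,0.6],[0,0,-0.1,0,0,0.6],[0,0,-0.1,0,0,0.6],[0,0,-0.1,0,0,0.6],[0,0,-0.1,0,0,0.6],[0,0,-0.1,0,0,0.6]]], fingers=0.8)

```text
time_s: 16.45
eef_pos: [500.2, 380.8, 97.2]
eef_rot: [[-0.99, 0.139, 0.0], [0.139, 0.99, 0.0], [-0.0, 0.0, -1.0]]
force: [-0.6, 0.5, 0.0]
opening: 0.802
gripper_force: 0.0
```

apply_moves(moves=[[[0,0,0,0,0,0.4],[0,0,0,0,0,0.4],[0,0,0,0,0,0.4],[0,0,0,0,0,0.4],[0,0,0,0,0,0.4],[0,0,0,0,0,0.4],[0,0,0,0,0,0.4],[0,0,0,0,0,0.4],[0,0,0.1,0,0,0.4],[0,0,0.1,0,0,0.4],[0,0,0.1,0,0,0.4]]])

```text
time_s: 17.82
eef_pos: [500.6, 381.0, 67.9]
eef_rot: [[-0.172, 0.985, 0.001], [0.985, 0.172, 0.0], [0.0, 0.001, -1.0]]
force: [-0.3, 0.6, 0.1]
opening: 0.801
gripper_force: 0.0
```

apply_moves(moves=[[[0,0,0,0,0,0],[0,0,0,0,0,0],[0,0,0,0,0,0],[0,0,0,0,0,0],[0,0,0,0,0,0],[0,0,0,0,0,0],[0,0,0,0,0,0],[0,0,0,0,0,0]]], fingers=0)

```text
time_s: 18.82
eef_pos: [501.1, 381.0, 67.9]
eef_rot: [[-0.17, 0.985, 0.002], [0.985, 0.17, 0.001], [0.001, 0.002, -1.0]]
force: [4.7, 0.3, 5.2]
opening: 0.151
gripper_force: 60.9
```

Run:
```python
from h import *
st()
```

```text
t 18.82 q [30.3 39.3 81.2 -0.  59.3 20.5] p [501.1 381.   67.9] psi 9.8 F [4.7 0.3 5.2] T [ 0.02 -0.64  0.05] op 0.151 gf 60.9
```

Turn to ψ of about 42.5, which is 32.7° or 0.182.

apply_moves(moves=[[[0,0,0,0,0,-0.04],[0,0,0,0,0,-0.08],[0,0,0,0,0,-0.12],[0,0,0,0,0,-0.14],[0,0,0,0,0,-0.155],[0,0,0,0,0,-0.165],[0,0,0,0,0,-0.175],[0,0,0,0,0,-0.182],[0,0,0,0,0,-0.182]]])

```text
time_s: 19.95
eef_pos: [501.1, 380.9, 67.9]
eef_rot: [[-0.674, 0.739, 0.002], [0.739, 0.674, 0.002], [0.0, 0.002, -1.0]]
force: [4.0, -1.2, 5.3]
opening: 0.152
gripper_force: 66.2
```

Run:
```python
from h import *
st()
```

```text
t 19.95 q [ 30.3  39.3  81.2   0.   59.3 -12.1] p [501.1 380.9  67.9] psi 42.4 F [ 4.  -1.2  5.3] T [-0.12 -0.64 -1.29] op 0.152 gf 66.2
```

apply_moves(moves=[[[0,0,0,0,0,0],[0,0,0,0,0,0],[0,0,0,0,0,0],[0,0,0,0,0,0],[0,0,0,0,0,0],[0,0,-0.1,0,0,0],[0,0,-0.3,0,0,0],[0,0,-0.5,0,0,0],[0,0,-0.7,0,0,0],[0,0,-0.7,0,0,0],[0,0,-0.7,0,0,0]]], fingers=1)

```text
time_s: 21.32
eef_pos: [499.9, 380.6, 276.6]
eef_rot: [[-0.676, 0.737, -0.001], [0.737, 0.676, -0.0], [0.0, -0.001, -1.0]]
force: [0.7, -0.9, -0.8]
opening: 0.997
gripper_force: 0.0
```

Run:
```python
from h import *
st()
c=grab('wrist');P=cloud(c)
for nm,x,y in [('A',492.3,276.5),('B',500.6,380.2)]:
    m=(np.hypot(P[...,0]-x,P[...,1]-y)<30)&(P[...,2]>76)&(P[...,2]<100)
    print(nm,m.sum(),cv2.minAreaRect(P[m][:,:2].astype(np.float32)) if m.sum()>5 else 0)
b=grab('side');a=grab('scene')
f=lambda i,x0,y0,x1,y1:cv2.resize(i['p'][y0:y1,x0:x1],(400,300),interpolation=cv2.INTER_CUBIC)
cv2.imwrite('pics/k2.png',np.vstack([np.hstack([f(a,395,220,515,310),f(b,285,258,365,358)]),np.hstack([f(c,0,0,640,400),f(a,210,125,370,285)])]))
for n,cc in (('scene1',a),('side1',b)): np.savez(n+'.npz',**cc)
```

```text
t 21.32 q [ 30.3  29.4  64.7   0.   85.9 -12.3] p [499.9 380.6 276.6] psi 42.6 F [ 0.7 -0.9 -0.8] T [-0.02  0.01 -0.03] op 0.997 gf 0.0
A 649 ((491.61773681640625, 277.707763671875), (14.429286003112793, 41.514183044433594), 41.07069778442383)
B 607 ((500.39312744140625, 380.9596862792969), (13.735005378723145, 41.86687088012695), 42.02722930908203)
```

View pics/k2.png

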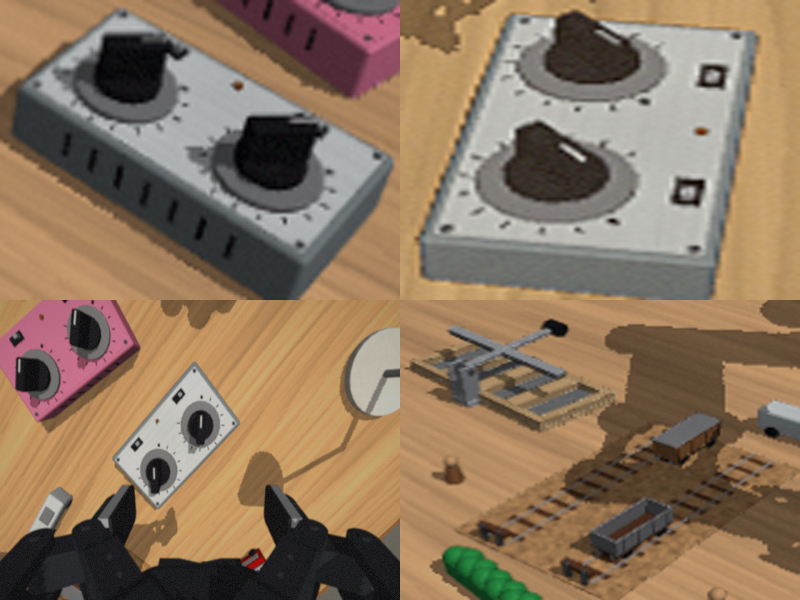

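The knob bars now lie at the near-left stop direction, 41° and 42° against the predicted 40.3°. Both turns ended with a stop torque. The wagons haven't moved. On to the cradle.

Run:
```python
from h import *
row([470,150,290],-10)
```

```text
row [-0.4989, -0.5924, -0.0477, -0.0012, 0.0003, 0.292] dist 232.8 deg 52.6
```

apply_moves(moves=[[[-0.5,-0.59,-0.05,0,0,0.292],[-0.5,-0.59,-0.05,0,0,0.292],[-0.5,-0.59,-0.05,0,0,0.292],[-0.5,-0.59,-0.05,0,0,0.292],[-0.5,-0.59,-0.05,0,0,0.292],[-0.5,-0.59,-0.05,0,0,0.292],[-0.5,-0.59,-0.05,0,0,0.292],[-0.5,-0.59,-0.05,0,0,0.292]]])

```text
time_s: 22.48
eef_pos: [471.2, 151.1, 291.8]
eef_rot: [[0.171, 0.985, -0.001], [0.985, -0.171, -0.0], [-0.0, -0.001, -1.0]]
force: [-0.2, -0.2, 0.5]
opening: 0.997
gripper_force: 0.0
```

Run:
```python
from h import *
st();row([450,-80,300],-50)
```

```text
t 22.48 q [ 8.9 14.  85.5  0.  80.5 18.7] p [471.2 151.1 291.8] psi -9.8 F [-0.2 -0.2  0.5] T [-0.03  0.   -0.  ] op 0.997 gf 0.0
row [-0.771, 0.062, -0.0274, -0.0002, 0.0001, 0.2231] dist 232.2 deg 40.2
```

apply_moves(moves=[[[-0.77,0.06,-0.03,0,0,0.223],[-0.77,0.06,-0.03,0,0,0.223],[-0.77,0.06,-0.03,0,0,0.223],[-0.77,0.06,-0.03,0,0,0.223],[-0.77,0.06,-0.03,0,0,0.223],[-0.77,0.06,-0.03,0,0,0.223],[-0.77,0.06,-0.03,0,0,0.223],[-0.77,0.06,-0.03,0,0,0.223]]])

```text
time_s: 23.48
eef_pos: [449.0, -79.0, 301.2]
eef_rot: [[0.766, 0.643, 0.0], [0.643, -0.766, 0.0], [0.0, -0.0, -1.0]]
force: [-0.4, 0.0, 1.2]
opening: 1.0
gripper_force: 0.0
```

Run:
```python
from h import *
st();row([460,-290,310],-86)
```

```text
t 23.48 q [-19.6   9.4  90.    0.   80.6  30.4] p [449.  -79.  301.2] psi -50.0 F [-0.4  0.   1.2] T [ 0.02  0.03 -0.03] op 1.0 gf 0.0
row [-0.424, 0.5623, -0.0295, -0.0, -0.0, 0.2] dist 211.5 deg 36.0
```

apply_moves(moves=[[[-0.424,0.562,-0.03,0,0,0.2],[-0.424,0.562,-0.03,0,0,0.2],[-0.424,0.562,-0.03,0,0,0.2],[-0.424,0.562,-0.03,0,0,0.2],[-0.424,0.562,-0.03,0,0,0.2],[-0.424,0.562,-0.03,0,0,0.2],[-0.424,0.562,-0.03,0,0,0.2],[-0.424,0.562,-0.03,0,0,0.2]]])

```text
time_s: 24.48
eef_pos: [459.5, -290.0, 310.5]
eef_rot: [[0.998, 0.069, 0.0], [0.069, -0.998, -0.0], [0.0, 0.0, -1.0]]
force: [0.7, -0.5, -0.3]
opening: 1.0
gripper_force: 0.0
```

Run:
```python
from h import *
st();c=grab('wrist');cv2.imwrite('pics/w3.png',c['p']);np.savez('w3.npz',**c);P=cloud(c)
near=np.hypot(P[...,0]-515,P[...,1]+315)<200
m=near&(P[...,2]>15)&(P[...,2]<24);m=cv2.morphologyEx(m.astype(np.uint8),cv2.MORPH_OPEN,np.ones((3,3)))>0
print('cradle',m.sum(),cv2.minAreaRect(P[m][:,:2].astype(np.float32)))
dark=(c['p'].max(-1)<60)&near&(P[...,2]>45)&(P[...,2]<95)&(P[...,0]<480)
print('handle',dark.sum(),cv2.minAreaRect(P[dark][:,:2].astype(np.float32)),np.percentile(P[dark][:,2],[5,50,95]))
m=near&(P[...,2]>45)&(P[...,2]<110)&~dark
print('lever',m.sum(),cv2.minAreaRect(P[m][:,:2].astype(np.float32)),np.percentile(P[m][:,2],[5,50,95]))
```

```text
t 24.48 q [-40.3  18.8  75.9   0.   85.2  45.7] p [ 459.5 -290.   310.5] psi -86.0 F [ 0.7 -0.5 -0.3] T [ 0.01 -0.02  0.  ] op 1.0 gf 0.0
cradle 7876 ((502.8562927246094, -316.24151611328125), (258.4067687988281, 112.11134338378906), 87.78196716308594)
handle 347 ((425.152099609375, -312.6394958496094), (23.15787124633789, 18.9185848236084), 86.84700775146484) [81.55749543 85.89471425 87.87135744]
lever 4280 ((503.3846740722656, -316.1080322265625), (149.30836486816406, 163.05166625976562), 39.87831115722656) [65.17812991 70.71245367 76.92628266]
```

View pics/w3.png

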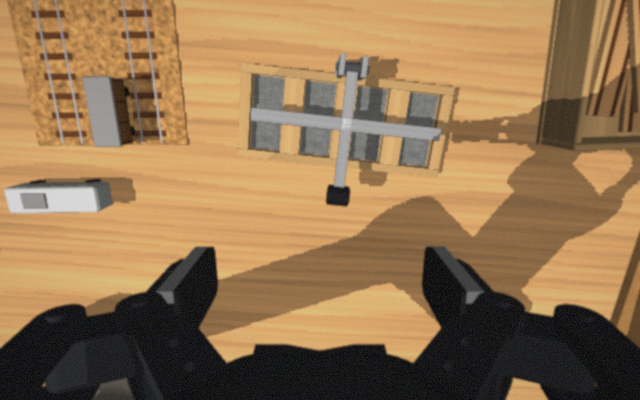

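The wrist view shows the cradle square-on, centred near (345,120) and 258×112 mm as specified. The lever has its handle at (338,195), raised slightly to about 0.11 rad. Cradle centre is (503,-316) with a yaw of -2.2°.

Run:
```python
from h import *
row([424.3,-313,120],-92.2);row([424.3,-313,56],-92.2)
a0=.107
for a in np.arange(.2,1.85,.1): print([round(140*(np.cos(a0)-np.cos(a))/300,3),0,round(-140*(np.sin(a)-np.sin(a0))/300,3),0,0,0],end=', ')
```

```text
row [-0.1223, 0.0676, 0.6348, 0.0, -0.0001, 0.0341] dist 195.0 deg 6.1
row [-0.1224, 0.0675, 0.8481, 0.0, -0.0001, 0.0341] dist 257.9 deg 6.1
[np.float64(0.007), 0, np.float64(-0.043), 0, 0, 0], [np.float64(0.018), 0, np.float64(-0.088), 0, 0, 0], [np.float64(0.034), 0, np.float64(-0.132), 0, 0, 0], [np.float64(0.054), 0, np.float64(-0.174), 0, 0, 0], [np.float64(0.079), 0, np.float64(-0.214), 0, 0, 0], [np.float64(0.107), 0, np.float64(-0.251), 0, 0, 0], [np.float64(0.139), 0, np.float64(-0.285), 0, 0, 0], [np.float64(0.174), 0, np.float64(-0.316), 0, 0, 0], [np.float64(0.212), 0, np.float64(-0.343), 0, 0, 0], [np.float64(0.252), 0, np.float64(-0.366), 0, 0, 0], [np.float64(0.295), 0, np.float64(-0.385), 0, 0, 0], [np.float64(0.339), 0, np.float64(-0.4), 0, 0, 0], [np.float64(0.385), 0, np.float64(-0.41), 0, 0, 0], [np.float64(0.431), 0, np.float64(-0.416), 0, 0, 0], [np.float64(0.478), 0, np.float64(-0.417), 0, 0, 0], [np.float64(0.524), 0, np.float64(-0.413), 0, 0, 0], [np.float64(0.57), 0, np.float64(-0.405), 0, 0, 0],
```

apply_moves(moves=[[[-0.122,0.068,0,0,0,0.034],[-0.122,0.068,0.2,0,0,0.034],[-0.122,0.068,0.4,0,0,0.034],[-0.122,0.068,0.6,0,0,0.034],[-0.122,0.068,0.72,0,0,0.034],[-0.122,0.068,0.8,0,0,0.034],[-0.122,0.068,0.848,0,0,0.034],[-0.122,0.068,0.848,0,0,0.034],[-0.122,0.068,0.848,0,0,0.034]]])

```text
time_s: 25.65
eef_pos: [424.7, -314.3, 56.8]
eef_rot: [[0.999, -0.039, 0.001], [-0.039, -0.999, -0.001], [0.001, 0.001, -1.0]]
force: [0.1, 0.3, 0.4]
opening: 1.003
gripper_force: 0.0
```

apply_moves(moves=[[[0,0,0,0,0,0],[0,0,0,0,0,0],[0,0,0,0,0,0],[0,0,0,0,0,0],[0,0,0,0,0,0],[0,0,0,0,0,0],[0,0,0,0,0,0]]], fingers=0)

```text
time_s: 26.52
eef_pos: [424.1, -313.2, 55.7]
eef_rot: [[0.999, -0.04, -0.0], [-0.04, -0.999, 0.001], [-0.0, -0.001, -1.0]]
force: [0.5, 5.4, 2.4]
opening: 0.294
gripper_force: 63.5
```

Run:
```python
from h import *
st()
```

```text
t 26.52 q [-44.8  31.7  99.3   0.   49.   47.4] p [ 424.1 -313.2   55.7] psi -92.3 F [0.5 5.4 2.4] T [ 0.58 -0.3  -0.08] op 0.294 gf 63.5
```

Gripped: the opening of 0.294 is about 25 mm. Swinging the first part, then checking forces.

apply_moves(moves=[[[0.007,0,-0.043,0,0,0],[0.018,0,-0.088,0,0,0],[0.034,0,-0.132,0,0,0],[0.054,0,-0.174,0,0,0],[0.079,0,-0.214,0,0,0],[0.107,0,-0.251,0,0,0],[0.107,0,-0.251,0,0,0]]])

```text
time_s: 27.4
eef_pos: [456.7, -314.5, 132.0]
eef_rot: [[0.999, -0.039, -0.0], [-0.039, -0.999, 0.001], [-0.0, -0.001, -1.0]]
force: [-0.2, 4.9, -2.3]
opening: 0.295
gripper_force: 60.1
```

Run:
```python
from h import *
st()
```

```text
t 27.4 q [-42.5  28.2  90.6   0.   61.2  49.7] p [ 456.7 -314.5  132. ] psi -92.2 F [-0.2  4.9 -2.3] T [0.88 0.27 0.03] op 0.295 gf 60.1
```

apply_moves(moves=[[[0.032,0,-0.034,0,0,0],[0.067,0,-0.065,0,0,0],[0.105,0,-0.092,0,0,0],[0.145,0,-0.115,0,0,0],[0.188,0,-0.134,0,0,0],[0.232,0,-0.149,0,0,0],[0.278,0,-0.159,0,0,0],[0.324,0,-0.165,0,0,0],[0.371,0,-0.166,0,0,0],[0.417,0,-0.162,0,0,0],[0.463,0,-0.154,0,0,0],[0.463,0,-0.154,0,0,0],[0.463,0,-0.154,0,0,0]]])

```text
time_s: 29.02
eef_pos: [595.7, -319.8, 178.5]
eef_rot: [[0.999, -0.039, 0.0], [-0.039, -0.999, 0.001], [0.0, -0.001, -1.0]]
force: [-1.2, 5.9, -2.6]
opening: 0.293
gripper_force: 59.6
```

Run:
```python
from h import *
st()
```

```text
t 29.02 q [-34.7  38.   64.8   0.   77.2  57.5] p [ 595.7 -319.8  178.5] psi -92.2 F [-1.2  5.9 -2.6] T [0.98 0.64 0.04] op 0.293 gf 59.6
```

apply_moves(moves=[[[0,0,0,0,0,0],[0,0,0,0,0,0],[0,0,0,0,0,0],[0,0,0,0,0,0],[0,0,0,0,0,0],[0,0,-0.15,0,0,0],[0,0,-0.3,0,0,0],[0,0,-0.4,0,0,0],[0,0,-0.4,0,0,0],[0,0,-0.4,0,0,0]]], fingers=1)

```text
time_s: 30.28
eef_pos: [594.7, -320.4, 295.8]
eef_rot: [[0.999, -0.04, -0.002], [-0.04, -0.999, 0.001], [-0.002, -0.001, -1.0]]
force: [0.6, -0.8, -0.7]
opening: 1.003
gripper_force: 0.0
```

Run:
```python
from h import *
st();row([560,-120,300],0)
```

```text
t 30.27 q [-34.8  35.   52.2   0.   92.9  57.5] p [ 594.7 -320.4  295.8] psi -92.3 F [ 0.6 -0.8 -0.7] T [-0.02  0.05 -0.02] op 1.003 gf 0.0
row [-0.1419, -0.6629, -0.0128, -0.0007, 0.0001, -0.5126] dist 203.4 deg 92.3
```

apply_moves(moves=[[[-0.142,-0.663,-0.013,0,0,-0.51],[-0.142,-0.663,-0.013,0,0,-0.51],[-0.142,-0.663,-0.013,0,0,-0.51],[-0.142,-0.663,-0.013,0,0,-0.51],[-0.142,-0.663,-0.013,0,0,-0.51],[-0.142,-0.663,-0.013,0,0,-0.51],[-0.142,-0.663,-0.013,0,0,-0.51],[-0.142,-0.663,-0.013,0,0,-0.51],[-0.142,-0.663,-0.013,0,0,-0.51],[-0.142,-0.663,-0.013,0,0,-0.51]]])

```text
time_s: 31.52
eef_pos: [559.8, -120.0, 299.5]
eef_rot: [[0.009, 1.0, -0.003], [1.0, -0.009, 0.001], [0.001, -0.003, -1.0]]
force: [0.2, 0.3, -0.2]
opening: 1.002
gripper_force: 0.0
```

Run:
```python
from h import *
st();row([630,-10,280],92)
```

```text
t 31.52 q [-19.8  22.5  72.2   0.   85.5 -19.2] p [ 559.8 -120.   299.5] psi -0.5 F [ 0.2  0.3 -0.2] T [ 0.03 -0.02  0.01] op 1.002 gf 0.0
row [0.3686, 0.231, 0.0649, -0.0004, -0.001, -0.514] dist 131.9 deg 92.5
```

apply_moves(moves=[[[0.369,0.231,0.065,0,0,-0.514],[0.369,0.231,0.065,0,0,-0.514],[0.369,0.231,0.065,0,0,-0.514],[0.369,0.231,0.065,0,0,-0.514],[0.369,0.231,0.065,0,0,-0.514],[0.369,0.231,0.065,0,0,-0.514],[0.369,0.231,0.065,0,0,-0.514],[0.369,0.231,0.065,0,0,-0.514],[0.369,0.231,0.065,0,0,-0.514],[0.369,0.231,0.065,0,0,-0.514],[0.369,0.231,0.065,0,0,-0.514]]])

```text
time_s: 32.9
eef_pos: [630.4, -10.0, 281.1]
eef_rot: [[-0.999, -0.033, -0.001], [-0.033, 0.999, 0.0], [0.001, 0.0, -1.0]]
force: [-0.0, -0.3, -0.1]
opening: 1.001
gripper_force: 0.0
```

```bash
cat >> h.py <<'E'
def wag(P,x,y,r=60,lo=28,hi=50,k=3):
    m=(np.hypot(P[...,0]-x,P[...,1]-y)<r)&(P[...,2]>lo)&(P[...,2]<hi)
    m=cv2.morphologyEx(m.astype(np.uint8),cv2.MORPH_OPEN,np.ones((k,k)))>0
    if m.sum()<20: print('none',m.sum());return
    A=P[m];print(m.sum(),cv2.minAreaRect(A[:,:2].astype(np.float32)),'z',np.percentile(A[:,2],[50,95]).round(1))
E
python3 - <<'E'
from h import *
st();c=grab('wrist');cv2.imwrite('pics/w4.png',c['p']);P=cloud(c)
wag(P,523,-64,lo=36,k=2);wag(P,664,49,lo=33,k=1)
s=grab('side');P=cloud(s);wag(P,523,-64,lo=36,k=2);wag(P,664,49,lo=33,k=1)
E
```

```text
t 32.9 q [ -7.9  29.6  63.8   0.   86.7 -99.7] p [630.4 -10.  281.1] psi 91.9 F [-0.  -0.3 -0.1] T [0.   0.01 0.04] op 1.001 gf 0.0
2133 ((500.00604248046875, -33.29514694213867), (70.41205596923828, 30.628158569335938), 7.5919976234436035) z [nan nan]
606 ((662.2958374023438, 47.96117401123047), (77.79619598388672, 32.03664779663086), 3.1661815643310547) z [42.  43.8]
199 ((496.4578857421875, -29.895843505859375), (68.84721374511719, 33.29468536376953), 3.7578365802764893) z [45.2 47.5]
188 ((662.7960205078125, 48.75358581542969), (77.90413665771484, 37.113075256347656), 4.0156450271606445) z [38.9 43.3]
```

View pics/w4.png

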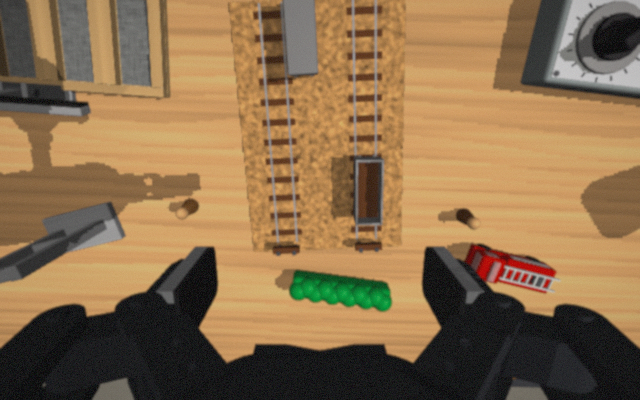

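The wrist view shows the van at (300,35), off its track and moved about 35 mm (the expected knock). The open wagon at (368,190) is unchanged. I'll take the open wagon first.

Run:
```python
from h import *
row([662.5,48.2,100],93.5);row([662.5,48.2,15.5],93.5)
```

```text
row [-0.1136, 0.1902, 0.6048, 0.0001, -0.0001, -0.0087] dist 193.2 deg 1.6
row [-0.1137, 0.1902, 0.8864, 0.0001, -0.0001, -0.0087] dist 274.1 deg 1.6
```

apply_moves(moves=[[[-0.114,0.19,0,0,0,-0.009],[-0.114,0.19,0.2,0,0,-0.009],[-0.114,0.19,0.4,0,0,-0.009],[-0.114,0.19,0.6,0,0,-0.009],[-0.114,0.19,0.75,0,0,-0.009],[-0.114,0.19,0.83,0,0,-0.009],[-0.114,0.19,0.884,0,0,-0.009],[-0.114,0.19,0.886,0,0,-0.009],[-0.114,0.19,0.886,0,0,-0.009]]])

```text
time_s: 34.12
eef_pos: [663.5, 48.2, 17.2]
eef_rot: [[-0.998, -0.064, 0.002], [-0.064, 0.998, 0.0], [-0.002, -0.0, -1.0]]
force: [-0.1, 0.1, 0.6]
opening: 1.001
gripper_force: 0.0
```

apply_moves(moves=[[[0,0,0,0,0,0],[0,0,0,0,0,0],[0,0,0,0,0,0],[0,0,0,0,0,0],[0,0,0,0,0,0],[0,0,0,0,0,0],[0,0,0,0,0,0]]], fingers=0)

```text
time_s: 35.0
eef_pos: [663.1, 48.2, 16.6]
eef_rot: [[-0.998, -0.064, 0.001], [-0.064, 0.998, 0.0], [-0.001, 0.0, -1.0]]
force: [-0.2, -0.7, 6.0]
opening: 0.366
gripper_force: 61.1
```

Run:
```python
from h import *
st()
```

```text
t 35.0 q [ -2.4  46.2  76.4   0.   57.4 -96.1] p [663.1  48.2  16.6] psi 93.7 F [-0.2 -0.7  6. ] T [0.01 0.07 0.04] op 0.366 gf 61.1
```

apply_moves(moves=[[[0,0,-0.05,0,0,0],[0,0,-0.15,0,0,0],[0,0,-0.35,0,0,0],[0,0,-0.55,0,0,0],[0,0,-0.6,0,0,0],[0,0,-0.6,0,0,0]]])

```text
time_s: 35.75
eef_pos: [662.7, 48.2, 196.8]
eef_rot: [[-0.998, -0.064, 0.002], [-0.064, 0.998, 0.0], [-0.002, -0.0, -1.0]]
force: [-0.2, 0.1, -2.6]
opening: 0.358
gripper_force: 60.4
```

Run:
```python
from h import *
st();row([506.6,-220.3,150],87.8);row([506.6,-220.3,22],87.8)
c=grab('side');P=cloud(c)
```

```text
t 35.75 q [ -2.4  36.   65.7   0.   78.2 -96.1] p [662.7  48.2 196.8] psi 93.7 F [-0.2  0.1 -2.6] T [ 0.   -0.03  0.04] op 0.358 gf 60.4
row [0.5769, -0.8597, 0.1552, 0.0, 0.0005, 0.0326] dist 314.1 deg 5.9
row [0.5776, -0.8597, 0.5819, 0.0, 0.0005, 0.0326] dist 356.4 deg 5.9
```

apply_moves(moves=[[[0.577,-0.86,0,0,0,0.033],[0.577,-0.86,0,0,0,0.033],[0.577,-0.86,0,0,0,0.033],[0.577,-0.86,0,0,0,0.033],[0.577,-0.86,0,0,0,0.033],[0.577,-0.86,0,0,0,0.033],[0.577,-0.86,0.16,0,0,0.033],[0.577,-0.86,0.35,0,0,0.033],[0.577,-0.86,0.42,0,0,0.033],[0.577,-0.86,0.42,0,0,0.033],[0.577,-0.86,0.42,0,0,0.033]]])

```text
time_s: 37.17
eef_pos: [506.9, -220.0, 70.1]
eef_rot: [[-0.999, 0.039, 0.0], [0.039, 0.999, 0.0], [-0.0, 0.0, -1.0]]
force: [-0.0, -0.8, 0.5]
opening: 0.362
gripper_force: 60.3
```

Run:
```python
from h import *
st();row([506.6,-220.3,23],87.8)
c=grab('wrist');cv2.imwrite('pics/w5.png',c['p']);P=cloud(c)
near=(np.hypot(P[...,0]-503,P[...,1]+316)<200)&(P[...,2]>15)&(P[...,2]<24)
print(cv2.minAreaRect(P[near][:,:2].astype(np.float32)))
```

```text
t 37.17 q [ -31.4   32.6   94.5    0.    52.9 -119.2] p [ 506.9 -220.    70.1] psi 87.8 F [-0.  -0.8  0.5] T [0.05 0.   0.05] op 0.362 gf 60.3
row [0.0011, -0.0011, 0.157, 0.0, 0.0001, -0.0002] dist 47.1 deg 0.0
((503.15728759765625, -306.4052734375), (237.80508422851562, 112.22242736816406), 87.71685028076172)
```

View pics/w5.png

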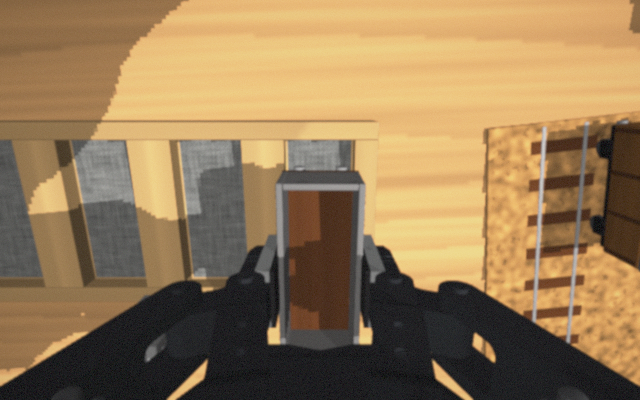

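The wagon hangs over lane 3 (lane at px 285-353, wagon at 277-363, nearer the camera) and looks centred. Lowering it.

apply_moves(moves=[[[0.001,-0.001,0.07,0,0,0],[0.001,-0.001,0.11,0,0,0],[0.001,-0.001,0.13,0,0,0],[0.001,-0.001,0.145,0,0,0],[0.001,-0.001,0.155,0,0,0],[0.001,-0.001,0.159,0,0,0],[0.001,-0.001,0.159,0,0,0],[0.001,-0.001,0.159,0,0,0]]])

```text
time_s: 38.22
eef_pos: [506.2, -220.7, 22.4]
eef_rot: [[-0.999, 0.04, 0.0], [0.04, 0.999, -0.0], [-0.0, -0.0, -1.0]]
force: [-0.2, 0.2, -0.4]
opening: 0.364
gripper_force: 60.3
```

Run:
```python
from h import *
st()
```

```text
t 38.23 q [ -31.5   36.6   96.6    0.    46.8 -119.2] p [ 506.2 -220.7   22.4] psi 87.7 F [-0.2  0.2 -0.4] T [ 0.05 -0.04  0.04] op 0.364 gf 60.3
```

apply_moves(moves=[[[0,0,0.003,0,0,0],[0,0,0.004,0,0,0],[0,0,0.004,0,0,0],[0,0,0.004,0,0,0]]])

```text
time_s: 38.72
eef_pos: [506.3, -220.7, 21.6]
eef_rot: [[-0.999, 0.04, 0.001], [0.04, 0.999, -0.0], [-0.001, -0.0, -1.0]]
force: [-2.1, 1.0, 4.8]
opening: 0.363
gripper_force: 61.0
```

apply_moves(moves=[[[0,0,0,0,0,0],[0,0,0,0,0,0],[0,0,0,0,0,0],[0,0,0,0,0,0],[0,0,-0.05,0,0,0],[0,0,-0.2,0,0,0],[0,0,-0.4,0,0,0],[0,0,-0.6,0,0,0],[0,0,-0.75,0,0,0],[0,0,-0.75,0,0,0],[0,0,-0.75,0,0,0]]], fingers=0.7)

```text
time_s: 40.1
eef_pos: [505.7, -220.4, 245.9]
eef_rot: [[-0.999, 0.04, -0.0], [0.04, 0.999, 0.0], [0.0, 0.0, -1.0]]
force: [0.7, 0.1, 0.6]
opening: 0.703
gripper_force: 0.0
```

Run:
```python
from h import *
st();c=grab('wrist');P=cloud(c);wag(P,506.6,-220.3,r=60,lo=33,k=1);cv2.imwrite('pics/w6.png',c['p'])
row([540,-40,250],95)
```

```text
t 40.1 q [ -31.5   21.8   81.6    0.    76.6 -119.2] p [ 505.7 -220.4  245.9] psi 87.7 F [0.7 0.1 0.6] T [-0.04  0.06  0.  ] op 0.703 gf 0.0
708 ((505.93609619140625, -220.7720184326172), (31.438982009887695, 77.98631286621094), 87.2216796875) z [47.1 48.6]
row [-0.0913, 0.605, -0.0158, 0.0004, -0.0005, -0.0404] dist 183.6 deg 7.3
```

The open wagon sits in lane 3 with its top at about 47 mm, which is 8+39. Now to the van.

apply_moves(moves=[[[-0.09,0.605,-0.016,0,0,-0.04],[-0.09,0.605,-0.016,0,0,-0.04],[-0.09,0.605,-0.016,0,0,-0.04],[-0.09,0.605,-0.016,0,0,-0.04],[-0.09,0.605,-0.016,0,0,-0.04],[-0.09,0.605,-0.016,0,0,-0.04]]], fingers=1)

```text
time_s: 40.9
eef_pos: [540.0, -41.7, 250.2]
eef_rot: [[-0.996, -0.084, -0.001], [-0.084, 0.996, 0.0], [0.001, 0.0, -1.0]]
force: [-0.2, -0.6, -0.0]
opening: 0.998
gripper_force: 0.0
```

Run:
```python
from h import *
st();c=grab('wrist');P=cloud(c);wag(P,497,-32,r=55,lo=36,k=3);cv2.imwrite('pics/w7.png',c['p'])
s=grab('side');P=cloud(s);wag(P,497,-32,r=55,lo=36,k=2)
```

```text
t 40.9 q [ -12.5   20.6   82.8   -0.    76.7 -107.3] p [540.  -41.7 250.2] psi 94.8 F [-0.2 -0.6 -0. ] T [-0.03  0.08  0.01] op 0.998 gf 0.0
2607 ((495.5928955078125, -34.26763153076172), (78.7459716796875, 31.957595825195312), 4.846680164337158) z [45.6 47. ]
243 ((479.9359436035156, -46.77008056640625), (117.56925201416016, 50.40025329589844), 45.7752685546875) z [nan nan]
```

View pics/w7.png

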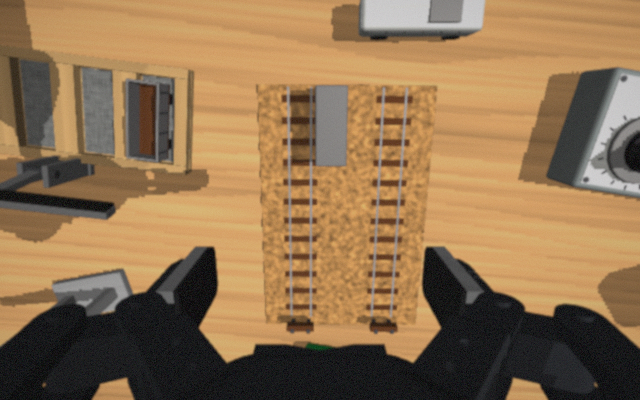

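The van stands upright at px (331,125), beside the left track on the cork. The open wagon is seated in its lane at (150,118). Picking the van at (495.6,-34.3), yaw 4.85°.

Run:
```python
from h import *
row([495.6,-34.3,16.5],94.85)
```

```text
row [0.1452, 0.0371, 0.7801, 0.0, -0.0002, -0.0002] dist 238.3 deg 0.1
```

apply_moves(moves=[[[0.145,0.037,0,0,0,0],[0.145,0.037,0.2,0,0,0],[0.145,0.037,0.4,0,0,0],[0.145,0.037,0.6,0,0,0],[0.145,0.037,0.7,0,0,0],[0.145,0.037,0.76,0,0,0],[0.145,0.037,0.78,0,0,0],[0.145,0.037,0.78,0,0,0],[0.145,0.037,0.78,0,0,0]]])

```text
time_s: 42.12
eef_pos: [496.6, -33.4, 17.7]
eef_rot: [[-0.996, -0.086, 0.002], [-0.086, 0.996, -0.0], [-0.002, -0.0, -1.0]]
force: [-0.5, -0.8, -0.2]
opening: 1.0
gripper_force: 0.0
```

apply_moves(moves=[[[0,0,0,0,0,0],[0,0,0,0,0,0],[0,0,0,0,0,0],[0,0,0,0,0,0],[0,0,0,0,0,0],[0,0,0,0,0,0],[0,0,0,0,0,0]]], fingers=0)

```text
time_s: 43.0
eef_pos: [496.2, -33.2, 17.1]
eef_rot: [[-0.996, -0.086, 0.001], [-0.086, 0.996, -0.0], [-0.001, -0.0, -1.0]]
force: [-1.3, -2.0, 4.5]
opening: 0.362
gripper_force: 59.0
```

apply_moves(moves=[[[0,0,-0.05,0,0,0],[0,0,-0.15,0,0,0],[0,0,-0.35,0,0,0],[0,0,-0.55,0,0,0],[0,0,-0.7,0,0,0],[0,0,-0.7,0,0,0],[0,0,-0.7,0,0,0]]])

```text
time_s: 43.88
eef_pos: [495.2, -32.8, 226.2]
eef_rot: [[-0.996, -0.086, -0.001], [-0.086, 0.996, 0.001], [0.001, 0.001, -1.0]]
force: [0.1, -0.5, 0.4]
opening: 0.354
gripper_force: 59.6
```

Run:
```python
from h import *
st();row([450,-250,230],88);row([499.2,-412.2,70],87.8)
```

```text
t 43.88 q [ -12.6   16.9   92.1    0.    71.1 -107.6] p [495.2 -32.8 226.2] psi 94.9 F [ 0.1 -0.5  0.4] T [-0.02  0.02  0.01] op 0.354 gf 59.6
row [0.2126, -0.7084, -0.0127, 0.0002, -0.0004, 0.0386] dist 221.9 deg 6.9
row [0.0951, -1.2615, 0.5201, 0.0002, -0.0004, 0.0397] dist 410.4 deg 7.1
```

apply_moves(moves=[[[0.212,-0.708,-0.013,0,0,0.039],[0.212,-0.708,-0.013,0,0,0.039],[0.212,-0.708,-0.013,0,0,0.039],[0.212,-0.708,-0.013,0,0,0.039],[0.212,-0.708,-0.013,0,0,0.039],[0.212,-0.708,-0.013,0,0,0.039],[0.212,-0.708,-0.013,0,0,0.039]]])

```text
time_s: 44.75
eef_pos: [451.0, -248.8, 230.1]
eef_rot: [[-0.999, 0.035, -0.001], [0.035, 0.999, 0.001], [0.001, 0.001, -1.0]]
force: [-0.5, -0.1, -1.8]
opening: 0.36
gripper_force: 59.7
```

Run:
```python
from h import *
st();row([502,-348.3,70],87.8)
```

```text
t 44.75 q [ -37.4   18.7   88.9    0.    72.5 -125.4] p [ 451.  -248.8  230.1] psi 88.0 F [-0.5 -0.1 -1.8] T [ 0.02 -0.03 -0.03] op 0.36 gf 59.7
row [-0.1819, -0.3261, 0.5333, 0.0003, -0.0003, 0.0011] dist 195.3 deg 0.2
```

apply_moves(moves=[[[-0.182,-0.326,0,0,0,0.001],[-0.182,-0.326,0,0,0,0.001],[-0.182,-0.326,0.1,0,0,0.001],[-0.182,-0.326,0.3,0,0,0.001],[-0.182,-0.326,0.45,0,0,0.001],[-0.182,-0.326,0.533,0,0,0.001],[-0.182,-0.326,0.533,0,0,0.001],[-0.182,-0.326,0.533,0,0,0.001]]])

```text
time_s: 45.75
eef_pos: [502.9, -349.8, 72.1]
eef_rot: [[-0.999, 0.039, 0.002], [0.039, 0.999, -0.001], [-0.002, -0.001, -1.0]]
force: [0.3, -0.4, -0.5]
opening: 0.356
gripper_force: 59.8
```

Run:
```python
from h import *
st();row([502,-348.3,22.5],87.8)
```

```text
t 45.75 q [ -42.    37.5   84.1    0.    58.2 -129.8] p [ 502.9 -349.8   72.1] psi 87.8 F [ 0.3 -0.4 -0.5] T [-0.03 -0.01 -0.04] op 0.356 gf 59.8
row [0.0034, 0.0051, 0.1652, -0.0004, 0.0005, -0.0] dist 49.6 deg 0.1
```

apply_moves(moves=[[[0.002,0.004,0.07,0,0,0],[0.002,0.004,0.11,0,0,0],[0.002,0.004,0.13,0,0,0],[0.002,0.004,0.145,0,0,0],[0.002,0.004,0.155,0,0,0],[0.002,0.004,0.16,0,0,0],[0.002,0.004,0.16,0,0,0],[0.002,0.004,0.16,0,0,0]]])

```text
time_s: 46.75
eef_pos: [501.4, -348.7, 23.0]
eef_rot: [[-0.999, 0.04, 0.0], [0.04, 0.999, -0.0], [-0.0, -0.0, -1.0]]
force: [-0.0, -0.5, -0.8]
opening: 0.36
gripper_force: 59.8
```

Run:
```python
from h import *
st()
```

```text
t 46.75 q [ -42.    41.1   86.3    0.    52.5 -129.7] p [ 501.4 -348.7   23. ] psi 87.7 F [-0.  -0.5 -0.8] T [-0.05  0.03  0.  ] op 0.36 gf 59.8
```

apply_moves(moves=[[[0,0,0.003,0,0,0],[0,0,0.004,0,0,0],[0,0,0.005,0,0,0],[0,0,0.005,0,0,0]]])

```text
time_s: 47.25
eef_pos: [501.5, -348.8, 22.0]
eef_rot: [[-0.999, 0.04, 0.001], [0.04, 0.999, -0.0], [-0.001, -0.0, -1.0]]
force: [-1.8, 0.8, 5.9]
opening: 0.362
gripper_force: 59.8
```

apply_moves(moves=[[[0,0,0,0,0,0],[0,0,0,0,0,0],[0,0,0,0,0,0],[0,0,0,0,0,0],[0,0,-0.05,0,0,0],[0,0,-0.2,0,0,0],[0,0,-0.4,0,0,0],[0,0,-0.6,0,0,0],[0,0,-0.8,0,0,0],[0,0,-0.9,0,0,0],[0,0,-0.9,0,0,0]]], fingers=0.65)

```text
time_s: 48.62
eef_pos: [502.0, -349.2, 295.5]
eef_rot: [[-0.999, 0.039, 0.005], [0.039, 0.999, -0.005], [-0.006, -0.005, -1.0]]
force: [-0.4, -0.3, -0.6]
opening: 0.652
gripper_force: 0.0
```

Run:
```python
from h import *
st();c=grab('wrist');P=cloud(c);wag(P,502,-348.3,r=55,lo=36,hi=56,k=3);wag(P,506,-220.3,r=50,lo=36,hi=56,k=1);cv2.imwrite('pics/w8.png',c['p'])
hand=(P[...,2]>150)&(P[...,2]<230)&(P[...,0]>560)&(np.abs(P[...,1]+319)<25)
print('handle',hand.sum(),np.nanmean(P[hand],0) if hand.any() else '')
```

```text
t 48.62 q [ -42.    26.7   66.2    0.    86.6 -129.7] p [ 502.  -349.2  295.5] psi 87.7 F [-0.4 -0.3 -0.6] T [ 0.01 -0.04  0.01] op 0.652 gf 0.0
1923 ((507.35284423828125, -349.4229431152344), (94.25882720947266, 37.82479476928711), 3.021078586578369) z [50.6 51.9]
846 ((505.7896423339844, -221.03750610351562), (32.77422332763672, 77.49591064453125), 87.02749633789062) z [46.1 48.7]
handle 1414 [ 580.28559635 -320.22984967  196.62194812]
```

View pics/w8.png

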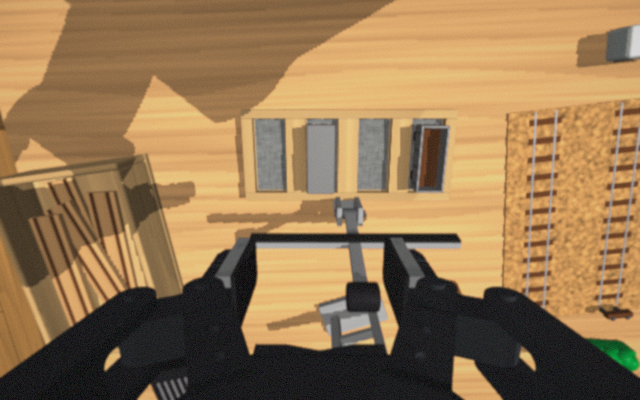

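Lanes 1 (van, px 322,158) and 3 (open wagon, 432,158) are filled and level, and the visible yard is empty. The lever stands open with its handle at (362,295). I'll grip the handle and shut it.

Run:
```python
from h import *
row([595.5,-319.6,178.5],87.8)
a0=1.8
for a in np.arange(1.7,-.05,-.1): print([float(round(140*(np.cos(a)-np.cos(a0))/300,3)),0,float(round(140*(np.sin(a0)-np.sin(a))/300,3)),0,0,0],end=', ')
```

```text
row [-0.3087, 0.1099, 0.3818, -0.0006, 0.0007, -0.0003] dist 150.9 deg 0.2
[0.046, 0, -0.008, 0, 0, 0], [0.092, 0, -0.012, 0, 0, 0], [0.139, 0, -0.011, 0, 0, 0], [0.185, 0, -0.005, 0, 0, 0], [0.231, 0, 0.005, 0, 0, 0], [0.275, 0, 0.02, 0, 0, 0], [0.318, 0, 0.039, 0, 0, 0], [0.358, 0, 0.062, 0, 0, 0], [0.396, 0, 0.089, 0, 0, 0], [0.431, 0, 0.12, 0, 0, 0], [0.463, 0, 0.154, 0, 0, 0], [0.491, 0, 0.191, 0, 0, 0], [0.516, 0, 0.231, 0, 0, 0], [0.536, 0, 0.273, 0, 0, 0], [0.552, 0, 0.317, 0, 0, 0], [0.563, 0, 0.362, 0, 0, 0], [0.57, 0, 0.408, 0, 0, 0], [0.573, 0, 0.454, 0, 0, 0],
```

apply_moves(moves=[[[-0.309,0.11,0,0,0,0],[-0.309,0.11,0,0,0,0],[-0.309,0.11,0,0,0,0],[-0.309,0.11,0,0,0,0]]], fingers=1)

```text
time_s: 49.18
eef_pos: [594.4, -319.3, 289.9]
eef_rot: [[-0.999, 0.04, -0.003], [0.04, 0.999, 0.001], [0.003, 0.001, -1.0]]
force: [-0.2, -0.5, -0.0]
opening: 0.996
gripper_force: 0.0
```

Run:
```python
from h import *
st();row([595.5,-319.6,178.5],87.8)
```

```text
t 49.17 q [ -34.7   35.    53.1   -0.    92.  -122.5] p [ 594.4 -319.3  289.9] psi 87.7 F [-0.2 -0.5 -0. ] T [-0.04  0.03  0.02] op 0.996 gf 0.0
row [-0.0046, -0.0012, 0.3712, 0.0004, -0.0008, -0.0004] dist 111.4 deg 0.2
```

apply_moves(moves=[[[-0.004,0,0.15,0,0,0],[-0.004,0,0.28,0,0,0],[-0.004,0,0.35,0,0,0],[-0.004,0,0.371,0,0,0],[-0.004,0,0.371,0,0,0],[-0.004,0,0.371,0,0,0]]])

```text
time_s: 49.92
eef_pos: [596.7, -320.0, 181.5]
eef_rot: [[-0.999, 0.04, 0.002], [0.04, 0.999, -0.001], [-0.002, -0.001, -1.0]]
force: [0.1, -0.8, -0.2]
opening: 1.006
gripper_force: 0.0
```

apply_moves(moves=[[[0,0,0,0,0,0],[0,0,0,0,0,0],[0,0,0,0,0,0],[0,0,0,0,0,0],[0,0,0,0,0,0],[0,0,0,0,0,0],[0,0,0,0,0,0]]], fingers=0)

```text
time_s: 50.8
eef_pos: [596.7, -319.6, 180.3]
eef_rot: [[-0.999, 0.04, 0.001], [0.04, 0.999, -0.001], [-0.001, -0.001, -1.0]]
force: [0.9, -2.1, 3.3]
opening: 0.288
gripper_force: 60.0
```

Run:
```python
from h import *
st()
```

```text
t 50.8 q [ -34.7   38.    64.5   -0.    77.4 -122.4] p [ 596.7 -319.6  180.3] psi 87.7 F [ 0.9 -2.1  3.3] T [-0.3  -0.02  0.04] op 0.288 gf 60.0
```

apply_moves(moves=[[[0.046,0,-0.008,0,0,0],[0.092,0,-0.012,0,0,0],[0.139,0,-0.011,0,0,0],[0.185,0,-0.005,0,0,0],[0.231,0,0.005,0,0,0],[0.275,0,0.02,0,0,0],[0.318,0,0.039,0,0,0],[0.358,0,0.062,0,0,0],[0.396,0,0.089,0,0,0],[0.431,0,0.12,0,0,0],[0.463,0,0.154,0,0,0],[0.491,0,0.191,0,0,0],[0.516,0,0.231,0,0,0],[0.536,0,0.273,0,0,0],[0.536,0,0.273,0,0,0]]])

```text
time_s: 52.68
eef_pos: [434.5, -313.4, 98.0]
eef_rot: [[-0.999, 0.04, -0.002], [0.04, 0.999, -0.0], [0.002, -0.0, -1.0]]
force: [-5.8, -2.5, 5.9]
opening: 0.293
gripper_force: 65.6
```

Run:
```python
from h import *
st()
```

```text
t 52.67 q [-4.400e+01  2.900e+01  9.570e+01 -1.000e-01  5.540e+01 -1.316e+02] p [ 434.5 -313.4   98. ] psi 87.7 F [-5.8 -2.5  5.9] T [-0.47  0.61  0.09] op 0.293 gf 65.6
```

apply_moves(moves=[[[0.016,0,0.044,0,0,0],[0.027,0,0.089,0,0,0],[0.034,0,0.135,0,0,0],[0.037,0,0.165,0,0,0],[0.037,0,0.181,0,0,0],[0.036,0,0.19,0,0,0],[0.036,0,0.19,0,0,0]]])

```text
time_s: 53.55
eef_pos: [423.5, -313.1, 44.0]
eef_rot: [[-0.999, 0.039, -0.002], [0.039, 0.999, -0.001], [0.002, -0.001, -1.0]]
force: [-16.3, 2.0, 30.5]
opening: 0.295
gripper_force: 70.3
```

Run:
```python
from h import *
st()
```

```text
t 53.55 q [-4.470e+01  3.270e+01  9.990e+01 -1.000e-01  4.740e+01 -1.324e+02] p [ 423.5 -313.1   44. ] psi 87.8 F [-16.3   2.   30.5] T [0.34 1.96 0.04] op 0.295 gf 70.3
```

apply_moves(moves=[[[0,0,0,0,0,0],[0,0,0,0,0,0],[0,0,0,0,0,0],[0,0,0,0,0,0],[0,0,0,0,0,0],[0,0,-0.1,0,0,0],[0,0,-0.3,0,0,0],[0,0,-0.5,0,0,0],[0,0,-0.7,0,0,0],[0,0,-0.85,0,0,0],[0,0,-0.85,0,0,0],[0,0,-0.85,0,0,0]]], fingers=1)

```text
time_s: 55.05
eef_pos: [424.7, -312.3, 295.1]
eef_rot: [[-0.999, 0.04, -0.001], [0.04, 0.999, 0.001], [0.001, 0.001, -1.0]]
force: [-0.3, -0.7, -0.1]
opening: 1.002
gripper_force: 0.0
```

Run:
```python
from h import *
st();a=grab('scene');b=grab('side');w=grab('wrist')
P=cloud(w);m=(np.abs(P[...,2]-65)<25)&(np.hypot(P[...,0]-423,P[...,1]+313)<22)
if m.any(): print('handle',np.percentile(P[m],[5,50,95],axis=0).round(1).tolist())
P=cloud(b)
for x,c in ((423,'h'),(480,'arm')):
  m=(np.abs(P[...,0]-x)<12)&(np.abs(P[...,1]+315)<18)&(P[...,2]>40)&(P[...,2]<150);print(c,np.percentile(P[m][:,2],[50,95]).round(1) if m.any() else None)
f=lambda i,x0,y0,x1,y1:cv2.resize(i['p'][y0:y1,x0:x1],(400,300),interpolation=cv2.INTER_CUBIC)
cv2.imwrite('pics/end.png',np.vstack([np.hstack([f(a,150,120,400,308),f(b,190,100,400,258)]),np.hstack([f(w,0,0,640,400),f(b,180,230,470,390)])]))
```

```text
t 55.05 q [ -44.7   17.5   80.2    0.    82.4 -132.4] p [ 424.7 -312.3  295.1] psi 87.7 F [-0.3 -0.7 -0.1] T [0.04 0.04 0.01] op 1.002 gf 0.0
handle [[411.7, -324.1, 63.3], [423.0, -313.2, 69.8], [442.0, -301.7, 72.7]]
h [65.4 72.4]
arm [62.7 65.5]
```

View pics/end.png

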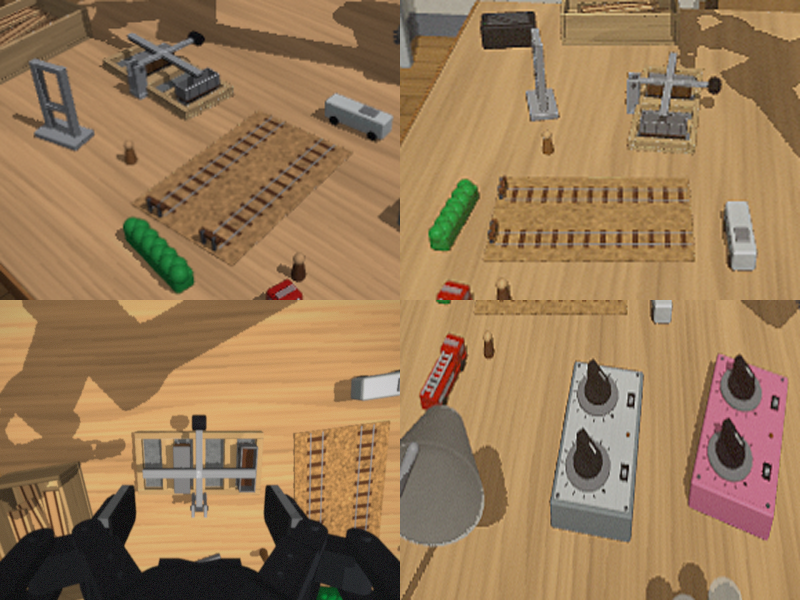

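The yard is empty, both wagons are in their lanes, and the lever is level (handle top 72 mm = 60+12). The bystanders are still standing.

```bash
python3 -c "
from plant import ctrl
print(ctrl.job_done())"
```

```text
the job is handed in; nothing more can be done
None
```

The job is handed in at about 55 s of the 210 s: both knobs were turned to their off stops first, then the van went into lane 1 and the open wagon into lane 3, and the clamp is fully shut over them; the other objects were not touched.

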